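# Return a canister to the gap on a narrow reagent ledge

### The arm

A 6-joint arm with a two-finger parallel gripper is mounted at the origin on the work surface. World frame = base frame: x ahead of the robot, y to its left, z up, the work surface at z = 0. Lengths are in mm, angles in rad, forces in N, time in s.
With the tool pointing down it reaches from about 300 to 825 mm from the base axis. Payload 5.4 kg.
Tool frame: the origin (TCP) lies between the finger pads; the fingertips stand 14 mm ahead of it and the grasp point (between the pads) lies 5 mm behind it (tip_extent is the distance from the TCP to the fingertips, in mm); z points along the fingers, y is the line along which they close (so a half turn about z gives the same grasp; the last joint's range is limited). The gripper opens to 92 mm and grips with 3 to 60 N. Pads are 20 mm wide; open, the fingers measure 128 mm over their backs; the gripper's body (75 mm by 189 mm) begins 69 mm behind the grasp point.
Start: joints at [0.99, 0.158, 1.597, -0, 1.386, -0.21], TCP at [208.366, 535.901, 228.601] pointing down, gripper open.
Joint ranges: [-2.91, 2.91], [-0.94, 2.29], [0.18, 2.7], [-1.29, 4.43], [0.17, 2.64], [-3, 3]. Speed limits (rad/s): [2.57, 2.57, 3.14, 3.14, 3.14, 3.14].

### API

Orientations are given as a unit quaternion [w, x, y, z].
In Python, from bench import state, capture, calibration, finish_job, tip_extent gives the robot as it stands.
- The arm moves only by the tool send_rows, never from a script. Its argument "motion" is a list of rows, each an object with "linear": the shift along the tool's x, y, z in units of 25 mm (1.0 is 25 mm), a list of three; "angular": the turn, a rotation vector about the tool's x, y, z in units of 5 degrees (1.0 is 5 degrees), a list of three; "hand": the finger opening in mm, from 0 to 91.9. A call has 1 to 12 rows; each row is the pose to reach, as a shift and turn from the pose commanded when the call began, along the tool's axes at that moment; what a row does not reach only later rows make up. A row lasts 1/12 s, in which the tool goes at most 41.7 mm and 7.16 degrees, less where a joint would pass 70% of its speed; a pose out of reach is approached as far as the arm can. A call with a gripper value outside its range is refused whole. The fingers move at their own pace and stop on an object; the grip force is fixed at half the most. Time passes only in rows, so rows that repeat a pose let the fingers close. It gives the time, the measured TCP pose, the force, the opening and the grip force at its end, in the units of the state.
- state(): the state, without advancing time (a new reading comes with each control period).
- capture(name): name is "scene" or "top"; returns the picture (420x560x3 uint8, red, green, blue); there is no depth.
- calibration(name): a dict with "fx", "fy", "cx", "cy" (pixels), "R" (3x3) and "t" (3): a world point X has camera coordinates R X + t. Camera axes: x right, y down, z forward; pixel columns grow to the right and rows downward; lengths in mm; the calibration is good to about 2 mm. A picture is of the moment at which its call begins. calibration takes no time and is no camera call.
- finish_job(): hands the job in; it is judged then, once.
The state is a dict: "clock": time; "joints": joint angles; "joint_vel": joint speeds; "joint_efforts": joint torques, N m; "eef_pos": TCP position; "tool_rot": TCP orientation; "ft_force": force on the tool from outside, world axes, zero at the start; "wrist_torque": the same for the moment, N m; "opening": finger opening in mm; "gripper_force": force on a finger pad.
Only numpy, scipy, OpenCV 4.12 (cv2) and the standard library are available. Lean on these libraries where they do the work, as an engineer would, in place of code of your own. Each camera call takes 0.05 s, during which the arm holds its last target. There are 200 camera calls.

### The job

Lift the filled flat-sided canister out of the steel filling stand, keeping it upright, and stand it on the open bench and let go, so that you can take it another way that leaves its narrow sides free. Then put it on the narrow raised ledge, in the gap between its twin canister and the round jar: upright, butted flush against the twin narrow side to narrow side, with their broad faces in line. Set it down gently, do not shove the twin along, and leave the other things where they are.

Things in the scene. Friction and masses are not known exactly. Their poses are not given: they have to be found in the camera images.
- canister: The canister to move: white flat-sided box, blue lid flush with its sides, 38 mm deep (own x), 56 wide (own y), 90 high, about 0.3 kg. Origin: centre of its underside. Broad faces (labelled, 38 mm apart) look along +-x, narrow sides (56 mm apart) along +-y. It starts upright in the stand, broad faces covered by the stand's walls, narrow sides free.
- stand: Fixed bent-steel filling stand. Origin: centre of its underside. Base 53 (x) by 90 (y) by 4 mm; the canister stands on it at z = 4 mm, same yaw. Upright walls at x = +-23.5 mm, 4 mm thick, 66 mm wide in y, up to z = 90 mm, 43 mm apart inside; open along y but for lips at y = +-32.5 mm up to z = 10 mm.
- ledge_top (a point): Centre of the top face of the fixed narrow steel ledge, 100 mm above the bench. The top is 36 mm deep (x) by 340 mm long (y) by 10 mm thick and stands on two posts at y = +-145 mm with feet 110 mm (x) by 34 mm; open in front and behind. Its z points up.
- twin: The twin canister standing on the ledge: the same look, shape, size and axes as the moved one (38 x 56 x 90 mm, origin at the centre of its underside), loose, about 0.5 kg. Its narrow sides face along the ledge. It may stand left or right of the gap.
- jar: Round amber jar with a white cap on the ledge at the other side of the gap, 48 mm diameter, 92 mm high, loose. Origin at the centre of its underside.
- wash_bottle: White wash bottle with blue cap and spout on the bench, 60 mm diameter, 190 mm high with its spout, which reaches 58 mm out along its own -x; loose. Origin at the centre of its underside. Bystander.
- cups: Stack of white plastic cups on the bench, mouth 65 mm diameter, 110 mm high; loose and light. Origin at the centre of its underside. Bystander.
- balance: Fixed bench balance, white housing 200 (x) by 280 mm (y), 62 mm high, with a round steel pan of 150 mm diameter, top at 72 mm. Origin under its centre. Bystander.
Things that resemble listed ones, but are neither listed nor needed, are in the scene too. Leave any red or turquoise look-alike of the canister alone.

How it is judged:
By the outcome, as a careful person would: the job done as asked, in the order asked, and still so for the second after the job is handed in, with the robot touching nothing.
It also fails if it takes over 62 s, if anything falls off the work surface, if the arm or the gripper's body presses on something with over 40 N, if the wrist force passes 120 N, or if a joint passes its speed limit or range.

## Working session

There is one attempt and no reset: what is moved stays moved. The work goes in short steps, Python scripts to look and compute and a tool call to move; the robot and the scene stay as the last step left them, time stands still between calls to the robot, and variables do not carry over. Pictures are saved under pics/ and viewed, at most 10 in all, crops included, and the job is handed in when it is done.

Besides the shell and the picture viewer there is one more tool, called after "Emit:" by a JSON object that holds its "api" and its "payload", one argument or row to a line. send_rows: Moves the arm, as the interface text tells. Its arguments: {"type":"object","properties":{"motion":{"type":"array"}},"required":["motion"]}

```bash
mkdir -p pics
python3 - <<'E'
from bench import *
import cv2,json,numpy as np
for n in("scene","top"):
    im=capture(n); cv2.imwrite(f"pics/{n}0.png",cv2.cvtColor(im,cv2.COLOR_RGB2BGR))
    c=calibration(n); print(n,{k:np.round(v,3).tolist() for k,v in c.items()}, (-np.array(c['R']).T@np.array(c['t'])).round())
print(state(),tip_extent)
E
```

```text
scene {'fx': 494.873, 'fy': 494.873, 'cx': 283.877, 'cy': 209.097, 'R': [[-0.722, 0.692, 0.011], [0.434, 0.465, -0.772], [-0.539, -0.552, -0.636]], 't': [407.386, -107.57, 1677.778]} [1245.  695.  980.]
top {'fx': 485.848, 'fy': 485.848, 'cx': 275.853, 'cy': 211.136, 'R': [[-0.006, -1.0, -0.011], [-0.991, 0.007, -0.132], [0.132, 0.01, -0.991]], 't': [-56.331, 513.716, 1491.238]} [ 312.  -75. 1545.]
{'clock': 0.1, 'joints': array([ 9.89911037e-01,  1.58986546e-01,  1.59808694e+00, -4.19631114e-06,
        1.38620126e+00, -2.10093322e-01]), 'joint_vel': array([ 1.13134550e-04, -2.14493583e-06, -2.15769914e-03, -4.40946940e-05,
        1.19648290e-03,  1.01722741e-03]), 'joint_efforts': array([ 8.37798398e-04, -3.86501884e+01, -3.22960389e+01,  7.03430618e-02,
        3.39238811e-02, -5.62467210e-05]), 'eef_pos': array([208.06975943, 535.45817638, 227.72676465]), 'tool_rot': array([-3.22119758e-04,  1.84335301e-01,  9.82863057e-01, -7.76922352e-04]), 'ft_force': array([ 0.08205399, -1.20739832, -0.22967283]), 'wrist_torque': array([ 0.01202934, -0.00202912, -0.02734392]), 'gripper_force': 0.0, 'opening': 91.98607118431765} 14.0
```

View pics/scene0.png

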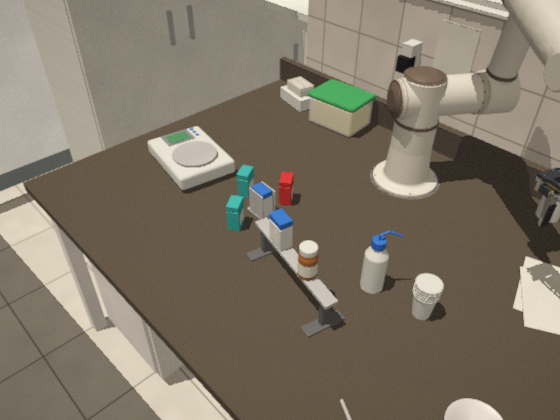

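View pics/top0.png

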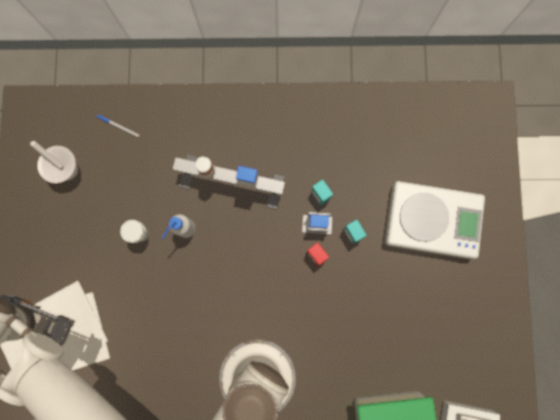

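Both views: two blue-lidded white canisters. One is on the ledge (top 247,175; scene 281,220), which is the twin. The other is between steel walls (top 318,222; scene 262,195), which is the one to move. The look-alikes are turquoise (top 322,191 and 355,232) and red (318,255). The jar cap is at top (204,165).

```bash
cat > h.py <<'E'
from bench import *
import cv2,numpy as np
from scipy.spatial.transform import Rotation as Ro
def cast(n,uv,z):
    c=calibration(n);R=np.array(c['R']);o=-R.T@np.array(c['t'])
    uv=np.atleast_2d(uv).astype(float)
    d=np.c_[(uv[:,0]-c['cx'])/c['fx'],(uv[:,1]-c['cy'])/c['fy'],np.ones(len(uv))]@R
    return o+d*((z-o[2])/d[:,2])[:,None]
def proj(n,X):
    c=calibration(n);q=np.atleast_2d(X)@np.array(c['R']).T+np.array(c['t'])
    return np.c_[q[:,0]/q[:,2]*c['fx']+c['cx'],q[:,1]/q[:,2]*c['fy']+c['cy']]
def blobs(im,lo,hi,amin=20):
    m=cv2.inRange(cv2.cvtColor(im,cv2.COLOR_RGB2HSV),np.array(lo),np.array(hi))
    cs,_=cv2.findContours(m,cv2.RETR_EXTERNAL,cv2.CHAIN_APPROX_NONE)
    return [c[:,0] for c in cs if cv2.contourArea(c)>amin],m
def rect(n,c,z):
    """lid contour -> metric rectangle on plane z: centre, sides, yaw of long side"""
    P=cast(n,c,z)[:,:2].astype(np.float32)
    (ctr,(w,h),a)=cv2.minAreaRect(P)
    if w<h:w,h,a=h,w,a+90
    return np.round(ctr,1),round(w,1),round(h,1),round((a+90)%180-90,1)
BLUE=((105,130,60),(125,255,255))
E
python3 - <<'E'
from h import *
t=capture("top");s=capture("scene")
for n,im in(("top",t),("scene",s)):
    for c in blobs(im,*BLUE)[0]:
        print(n,c.mean(0).round(1),len(c),'z94',rect(n,c,94),'z190',rect(n,c,190))
for lo,hi in(((80,100,60),(95,255,255)),((0,150,80),(8,255,255))):
    for c in blobs(t,lo,hi)[0]: print('other',c.mean(0).round(1),rect("top",c,90))
# ledge ends: grey-light mask
g,m=blobs(t[140:220,160:300],(0,0,120),(180,70,255),60)
for c in g:
    c=c+[160,140]; print('light',c.mean(0).round(1),cv2.boundingRect(c),cv2.contourArea(c),rect("top",c,100),rect("top",c,192))
k=6
a=cv2.resize(t[145:265,165:365][:, :],None,fx=4,fy=4,interpolation=cv2.INTER_CUBIC)
cv2.imwrite("pics/topcrop.png",a[:,:,::-1])
b=cv2.resize(s[160:310,210:410],None,fx=4,fy=4,interpolation=cv2.INTER_CUBIC)
cv2.imwrite("pics/scenecrop.png",b[:,:,::-1])
E
```

```text
top [175.1 223.2] 30 z94 (array([470. , 243.3]), 30.2, 27.2, 89.6) z190 (array([459.5, 222.2]), 28.2, 25.4, 89.6)
top [243.4 175.3] 52 z94 (array([613.9,  39.2]), 54.2, 27.0, 39.2) z190 (array([593.9,  31.6]), 50.7, 25.2, 39.2)
scene [385.1 237.9] 85 z94 (array([387.3, 194. ]), 96.6, 48.4, -2.6) z190 (array([480.3, 248.3]), 86.1, 43.1, -2.6)
scene [280.4 218.6] 56 z94 (array([528.4, -52.3]), 77.9, 48.6, 77.6) z190 (array([606.1,  28.6]), 69.5, 43.4, 77.6)
scene [262.4 189.9] 43 z94 (array([ 478. , -182.4]), 70.5, 38.4, 82.5) z190 (array([561.1, -87.3]), 62.8, 34.3, 82.5)
other [355.3 231. ] (array([ 444.4, -298.9]), 54.4, 38.2, 28.4)
other [322.2 191.3] (array([ 566.1, -201.6]), 57.5, 39.3, 33.5)
other [316.6 253.3] (array([ 375.9, -183.9]), 55.5, 40.6, 37.9)
light [268.8 181.9] (254, 169, 32, 26) 454.5 (array([593.5, -41.3]), 97.7, 59.7, 76.3) (array([575.6, -43.5]), 91.5, 55.9, 76.3)
light [224.3 174.3] (211, 165, 27, 20) 344.5 (array([619.2,  93.8]), 85.0, 46.8, 76.9) (array([599.6,  83.1]), 79.6, 43.8, 76.9)
light [191.1 163.9] (172, 155, 40, 21) 590.0 (array([648.3, 195.7]), 119.1, 62.2, 89.5) (array([626.8, 178.5]), 111.5, 58.3, 89.5)
```

View pics/topcrop.png

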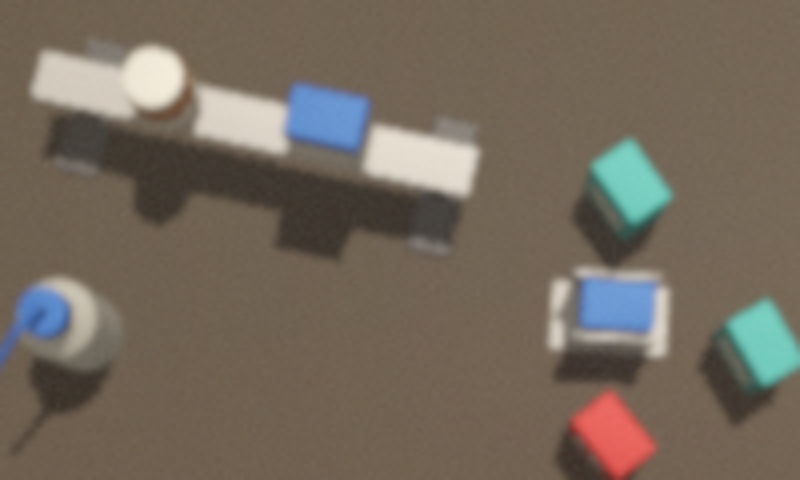

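View pics/scenecrop.png

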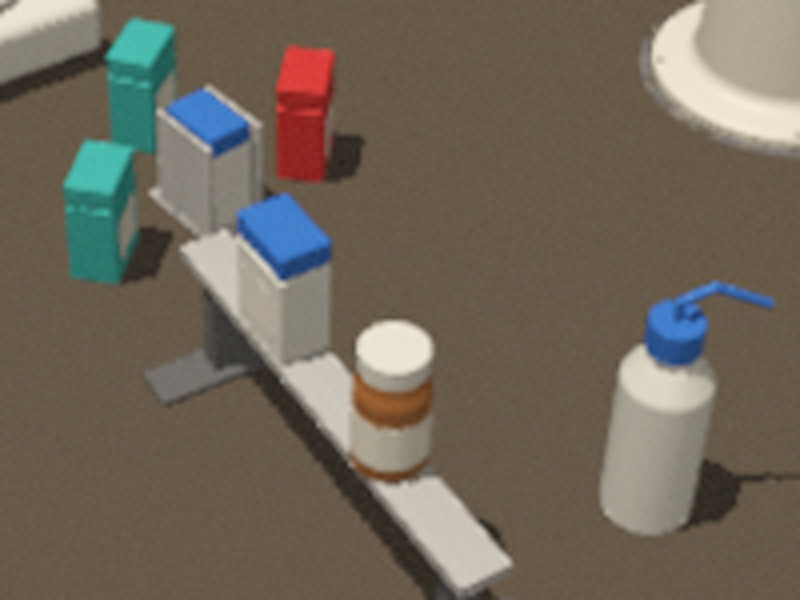

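The crops confirm it: the only blue-lidded box between steel walls is at top (318,222), so that is the canister. The red and turquoise ones stand free beside it. The twin is at (247,175), and the gap runs from it to the jar at (204,165), toward +y.

```bash
cat >> h.py <<'E'
def up(im,x0,y0,x1,y1,k=8):
    return cv2.resize(im[y0:y1,x0:x1],None,fx=k,fy=k,interpolation=cv2.INTER_CUBIC)
def lid(n,im,X,z,hw=22,vmin=None,k=8):
    """blue lid's top face near world X (lid height z): metric rectangle"""
    u,v=proj(n,[X[0],X[1],z])[0].astype(int); x0,y0=u-hw,v-hw
    c=up(im,x0,y0,u+hw,v+hw,k); hsv=cv2.cvtColor(c,cv2.COLOR_RGB2HSV)
    m=cv2.inRange(hsv,(98,110,60),(125,255,255))
    if m.sum()==0:return None
    vm=np.percentile(hsv[...,2][m>0],75)*(.86 if vmin is None else vmin)
    m=m&((hsv[...,2]>vm)*255).astype(np.uint8)
    cs,_=cv2.findContours(m,cv2.RETR_EXTERNAL,cv2.CHAIN_APPROX_NONE); c=max(cs,key=cv2.contourArea)[:,0]
    px=(c+.5)/k-.5+[x0,y0]
    return rect(n,px,z)+(px.mean(0).round(1).tolist(),)
E
python3 - <<'E'
from h import *
t=capture("top");s=capture("scene")
for n,im in(("top",t),("scene",s)):
  for vm in(.7,.86):
    print(n,vm,'can',lid(n,im,(478,-182),94,vmin=vm),'twin',lid(n,im,(600,30),190,vmin=vm))
# ledge end corners & jar cap from top (bright low-sat)
c=up(t,165,145,300,205);h=cv2.cvtColor(c,cv2.COLOR_RGB2HSV)
m=cv2.inRange(h,(0,0,150),(180,60,255));cs,_=cv2.findContours(m,cv2.RETR_EXTERNAL,cv2.CHAIN_APPROX_NONE)
big=[q[:,0] for q in cs if cv2.contourArea(q)>2000]
P=np.vstack([(q+.5)/8-.5+[165,145] for q in big]);print('ledge all',rect("top",P,100),[cv2.contourArea(q) for q in big])
for q in big: print(rect("top",(q+.5)/8-.5+[165,145],100),((q/8).mean(0)+[165,145]).round())
# jar cap: warm white, bright
for n,im,(u,v) in(("top",t,(203,165)),("scene",s,(308,248))):
    c=up(im,u-14,v-14,u+14,v+14);g=c.min(2);_,m=cv2.threshold(g,0,255,cv2.THRESH_OTSU)
    m=((g>.85*np.percentile(g,98))*255).astype(np.uint8)
    cs,_=cv2.findContours(m,cv2.RETR_EXTERNAL,cv2.CHAIN_APPROX_NONE);q=max(cs,key=cv2.contourArea)[:,0]
    print('jar',n,rect(n,(q+.5)/8-.5+[u-14,v-14],192))
# turquoise / red fingers clearance
E
```

```text
top 0.7 can (array([ 474.8, -188.2]), 51.1, 33.7, 85.8, [318.5, 220.9]) twin (array([599.8,  23.2]), 54.4, 37.1, 77.0, [246.3, 173.9])
top 0.86 can (array([ 474.9, -189. ]), 49.5, 33.1, 85.5, [318.8, 220.8]) twin (array([601. ,  23.2]), 53.0, 34.8, 76.8, [246.1, 173.6])
scene 0.7 can (array([ 477.7, -189.2]), 59.0, 38.6, 85.7, [261.4, 188.7]) twin (array([603.2,  23.5]), 57.9, 41.4, 76.5, [279.9, 216.9])
scene 0.86 can (array([ 476.9, -190.4]), 54.4, 37.0, 85.7, [261.3, 188.5]) twin (array([601.9,  23.3]), 54.5, 36.7, 76.7, [280.3, 216.5])
ledge all (array([626. ,  81.2]), 345.6, 62.6, 76.5) [24022.5, 19650.0, 32839.0]
(array([586.5, -42.5]), 86.3, 43.3, 77.0) [270. 185.]
(array([618.1,  93.9]), 81.2, 41.9, 77.4) [225. 175.]
(array([647.1, 195.4]), 118.5, 57.3, -87.1) [192. 165.]
jar top (array([628. , 157.6]), 63.4, 40.1, -79.6)
jar scene (array([630.2, 146.2]), 42.2, 41.1, -1.3)
```

Canister lid centre (476,-189.5), size about 54x36, wide axis at 85.7°. Twin (601.5,23.3), wide axis at 76.8°. Ledge yaw 77°, jar about (630,147). The gap is about 74 mm, so the sizes and heights agree. Next is the approach.

```bash
cat > go.py <<'E'
import sys,numpy as np
from bench import state
from scipy.spatial.transform import Rotation as Ro
def go(x,y,z,yaw):  # yaw of tool y axis, deg; tool down
    s=state();q=s['tool_rot'];R=Ro.from_quat([q[1],q[2],q[3],q[0]])
    a=np.radians(yaw);Y=np.array([np.cos(a),np.sin(a),0]);Z=np.array([0,0,-1.]);X=np.cross(Y,Z)
    T=Ro.from_matrix(np.c_[X,Y,Z])
    print([round(float(v),3) for v in R.inv().apply(np.array([x,y,z])-s['eef_pos'])/25],[round(float(v),2) for v in (R.inv()*T).as_rotvec(degrees=True)/5],
     't',round(s['clock'],2),'pos',s['eef_pos'].round(1),'F',s['ft_force'].round(1),'open',round(s['opening'],1),'yaw',round(float(np.degrees(np.arctan2(*R.as_matrix()[[1,0],1]))),1))
if __name__=="__main__":go(*map(float,sys.argv[1:]))
E
python3 go.py 476 -189.5 235 85.7
```

```text
[-20.494, -23.158, -0.257] [-0.01, -0.0, -3.39] t 0.3 pos [208.3 535.7 228.3] F [ 0.1 -0.3  0.8] open 91.9 yaw 68.8
```

Emit:
{"api": "send_rows", "payload": {
  "motion": [
    {"linear": [-20.5, -23.15, -0.25], "angular": [0, 0, -3.4], "hand": 75},
    {"linear": [-20.5, -23.15, -0.25], "angular": [0, 0, -3.4], "hand": 75},
    {"linear": [-20.5, -23.15, -0.25], "angular": [0, 0, -3.4], "hand": 75},
    {"linear": [-20.5, -23.15, -0.25], "angular": [0, 0, -3.4], "hand": 75},
    {"linear": [-20.5, -23.15, -0.25], "angular": [0, 0, -3.4], "hand": 75},
    {"linear": [-20.5, -23.15, -0.25], "angular": [0, 0, -3.4], "hand": 75},
    {"linear": [-20.5, -23.15, -0.25], "angular": [0, 0, -3.4], "hand": 75},
    {"linear": [-20.5, -23.15, -0.25], "angular": [0, 0, -3.4], "hand": 75},
    {"linear": [-20.5, -23.15, -0.25], "angular": [0, 0, -3.4], "hand": 75},
    {"linear": [-20.5, -23.15, -0.25], "angular": [0, 0, -3.4], "hand": 75},
    {"linear": [-20.5, -23.15, -0.25], "angular": [0, 0, -3.4], "hand": 75},
    {"linear": [-20.5, -23.15, -0.25], "angular": [0, 0, -3.4], "hand": 75}
  ]
}}

```text
clock: 1.3
eef_pos: [380.9, 68.0, 233.0]
tool_rot: [0.001, 0.037, 0.999, 0.0]
ft_force: [-0.4, 0.7, -0.9]
opening: 75.3
gripper_force: 0.0
```

```bash
python3 go.py 476 -189.5 160 85.7
```

```text
[-4.555, -9.989, 2.925] [0.0, 0.02, 0.01] t 1.3 pos [380.9  68.  233. ] F [-0.4  0.7 -0.9] open 75.3 yaw 85.7
```

Emit:
{"api": "send_rows", "payload": {
  "motion": [
    {"linear": [-4.55, -10.0, 2.9], "angular": [0, 0, 0], "hand": 75},
    {"linear": [-4.55, -10.0, 2.9], "angular": [0, 0, 0], "hand": 75},
    {"linear": [-4.55, -10.0, 2.9], "angular": [0, 0, 0], "hand": 75},
    {"linear": [-4.55, -10.0, 2.9], "angular": [0, 0, 0], "hand": 75},
    {"linear": [-4.55, -10.0, 2.9], "angular": [0, 0, 0], "hand": 75},
    {"linear": [-4.55, -10.0, 2.9], "angular": [0, 0, 0], "hand": 75},
    {"linear": [-4.55, -10.0, 2.9], "angular": [0, 0, 0], "hand": 75},
    {"linear": [-4.55, -10.0, 2.9], "angular": [0, 0, 0], "hand": 75},
    {"linear": [-4.55, -10.0, 2.9], "angular": [0, 0, 0], "hand": 75},
    {"linear": [-4.55, -10.0, 2.9], "angular": [0, 0, 0], "hand": 75}
  ]
}}

```text
clock: 2.13
eef_pos: [475.3, -187.3, 160.0]
tool_rot: [-0.0, 0.037, 0.999, 0.0]
ft_force: [-1.1, 0.8, -0.1]
opening: 75.1
gripper_force: 0.0
```

```bash
python3 go.py 476 -189.5 66 85.7
```

```text
[-0.036, -0.089, 3.762] [0.01, -0.01, 0.01] t 2.13 pos [ 475.3 -187.3  160. ] F [-1.1  0.8 -0.1] open 75.1 yaw 85.7
```

Emit:
{"api": "send_rows", "payload": {
  "motion": [
    {"linear": [-0.04, -0.09, 1.0], "angular": [0, 0, 0], "hand": 75},
    {"linear": [-0.04, -0.09, 2.0], "angular": [0, 0, 0], "hand": 75},
    {"linear": [-0.04, -0.09, 3.0], "angular": [0, 0, 0], "hand": 75},
    {"linear": [-0.04, -0.09, 3.76], "angular": [0, 0, 0], "hand": 75},
    {"linear": [-0.04, -0.09, 3.76], "angular": [0, 0, 0], "hand": 75},
    {"linear": [-0.04, -0.09, 3.76], "angular": [0, 0, 0], "hand": 75},
    {"linear": [-0.04, -0.09, 3.76], "angular": [0, 0, 0], "hand": 62},
    {"linear": [-0.04, -0.09, 3.76], "angular": [0, 0, 0], "hand": 59},
    {"linear": [-0.04, -0.09, 3.76], "angular": [0, 0, 0], "hand": 57}
  ]
}}

```text
clock: 2.88
eef_pos: [477.5, -190.8, 68.0]
tool_rot: [0.001, 0.037, 0.999, -0.001]
ft_force: [1.3, -2.3, 1.6]
opening: 57.9
gripper_force: 1.1
```

```bash
python3 go.py 476 -189.5 66 85.7
```

```text
[0.064, 0.046, 0.08] [-0.02, 0.03, 0.02] t 2.88 pos [ 477.5 -190.8   68. ] F [ 1.3 -2.3  1.6] open 57.9 yaw 85.8
```

Emit:
{"api": "send_rows", "payload": {
  "motion": [
    {"linear": [0, 0, 0.05], "angular": [0, 0, 0], "hand": 55},
    {"linear": [0, 0, 0.05], "angular": [0, 0, 0], "hand": 50},
    {"linear": [0, 0, 0.05], "angular": [0, 0, 0], "hand": 50},
    {"linear": [0, 0, 0.05], "angular": [0, 0, 0], "hand": 50}
  ]
}}

```text
clock: 3.22
eef_pos: [477.7, -191.2, 67.5]
tool_rot: [0.001, 0.037, 0.999, -0.001]
ft_force: [-3.1, 0.4, 10.5]
opening: 55.8
gripper_force: 30.0
```

```bash
python3 go.py 476 -189.5 186 85.7
```

```text
[0.06, 0.055, -4.739] [-0.02, 0.03, 0.01] t 3.22 pos [ 477.7 -191.2   67.5] F [-3.1  0.4 10.5] open 55.8 yaw 85.8
```

Emit:
{"api": "send_rows", "payload": {
  "motion": [
    {"linear": [0, 0, -0.3], "angular": [0, 0, 0], "hand": 50},
    {"linear": [0, 0, -0.8], "angular": [0, 0, 0], "hand": 50},
    {"linear": [0, 0, -1.5], "angular": [0, 0, 0], "hand": 50},
    {"linear": [0, 0, -2.2], "angular": [0, 0, 0], "hand": 50},
    {"linear": [0, 0, -3.0], "angular": [0, 0, 0], "hand": 50},
    {"linear": [0, 0, -3.8], "angular": [0, 0, 0], "hand": 50},
    {"linear": [0, 0, -4.6], "angular": [0, 0, 0], "hand": 50},
    {"linear": [0, 0, -5.0], "angular": [0, 0, 0], "hand": 50},
    {"linear": [0, 0, -5.0], "angular": [0, 0, 0], "hand": 50}
  ]
}}

```text
clock: 3.97
eef_pos: [477.6, -190.8, 192.5]
tool_rot: [0.002, 0.037, 0.999, -0.001]
ft_force: [0.0, -0.1, -3.5]
opening: 56.0
gripper_force: 30.0
```

```bash
python3 go.py 430 20 130 76.8
python3 - <<'E'
from h import *
s=capture("scene");cv2.imwrite("pics/lift.png",up(s,180,120,330,230,5)[:,:,::-1])
E
```

```text
[2.534, 8.276, 2.471] [-0.02, 0.05, 1.79] t 3.97 pos [ 477.6 -190.8  192.5] F [ 0.  -0.1 -3.5] open 56.0 yaw 85.8
```

View pics/lift.png

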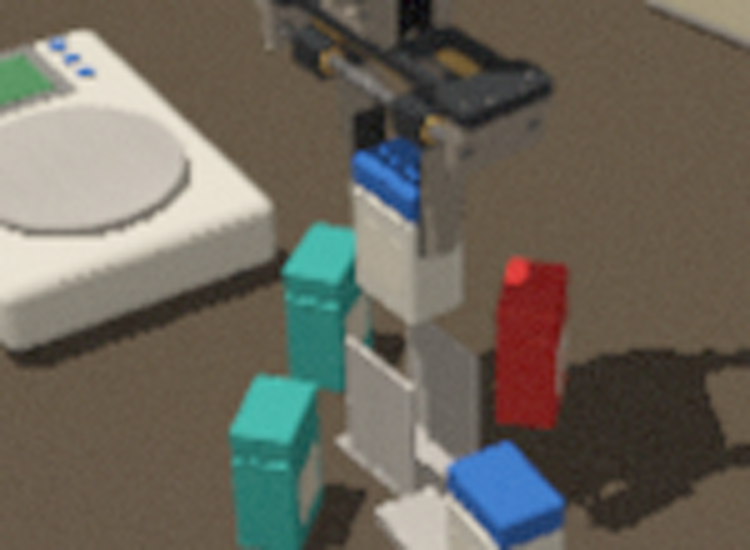

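The canister is held upright and well clear of the stand (crop 410,240). Red, turquoise and twin have not moved.

Emit:
{"api": "send_rows", "payload": {
  "motion": [
    {"linear": [0.4, 1.2, 0], "angular": [0, 0, 0], "hand": 50},
    {"linear": [0.8, 2.6, 0], "angular": [0, 0, 0.4], "hand": 50},
    {"linear": [1.2, 4.0, 0.5], "angular": [0, 0, 0.8], "hand": 50},
    {"linear": [1.6, 5.4, 1.2], "angular": [0, 0, 1.2], "hand": 50},
    {"linear": [2.1, 6.8, 2.0], "angular": [0, 0, 1.6], "hand": 50},
    {"linear": [2.4, 7.8, 2.5], "angular": [0, 0, 1.8], "hand": 50},
    {"linear": [2.5, 8.3, 3.0], "angular": [0, 0, 1.8], "hand": 50},
    {"linear": [2.5, 8.3, 3.6], "angular": [0, 0, 1.8], "hand": 50},
    {"linear": [2.5, 8.3, 4.2], "angular": [0, 0, 1.8], "hand": 50},
    {"linear": [2.5, 8.3, 4.6], "angular": [0, 0, 1.8], "hand": 50},
    {"linear": [2.5, 8.3, 4.6], "angular": [0, 0, 1.8], "hand": 50}
  ]
}}

```text
clock: 4.93
eef_pos: [426.4, 22.2, 71.6]
tool_rot: [-0.004, 0.115, 0.993, 0.0]
ft_force: [0.1, -0.2, -4.1]
opening: 55.7
gripper_force: 30.0
```

```bash
python3 go.py 430 20 64 76.8
```

```text
[-0.164, -0.053, 0.303] [0.0, -0.08, -0.01] t 4.93 pos [426.4  22.2  71.6] F [ 0.1 -0.2 -4.1] open 55.7 yaw 76.8
```

Emit:
{"api": "send_rows", "payload": {
  "motion": [
    {"linear": [0, 0, 0.08], "angular": [0, 0, 0], "hand": 50},
    {"linear": [0, 0, 0.14], "angular": [0, -0.05, 0], "hand": 50},
    {"linear": [0, 0, 0.2], "angular": [0, -0.05, 0], "hand": 50},
    {"linear": [0, 0, 0.25], "angular": [0, -0.05, 0], "hand": 50},
    {"linear": [0, 0, 0.25], "angular": [0, -0.05, 0], "hand": 50}
  ]
}}

```text
clock: 5.35
eef_pos: [429.6, 21.4, 68.9]
tool_rot: [0.002, 0.115, 0.993, -0.0]
ft_force: [-0.3, 0.3, -4.0]
opening: 55.9
gripper_force: 30.0
```

```bash
python3 go.py 430 20 64 76.8
```

```text
[-0.027, -0.049, 0.196] [-0.0, 0.06, -0.01] t 5.35 pos [429.6  21.4  68.9] F [-0.3  0.3 -4. ] open 55.9 yaw 76.7
```

Emit:
{"api": "send_rows", "payload": {
  "motion": [
    {"linear": [0, 0, 0.06], "angular": [0, 0, 0], "hand": 50},
    {"linear": [0, 0, 0.11], "angular": [0, 0, 0], "hand": 50},
    {"linear": [0, 0, 0.16], "angular": [0, 0, 0], "hand": 50},
    {"linear": [0, 0, 0.16], "angular": [0, 0, 0], "hand": 50},
    {"linear": [0, 0, 0.16], "angular": [0, 0, 0], "hand": 50}
  ]
}}

```text
clock: 5.77
eef_pos: [429.3, 21.5, 64.5]
tool_rot: [0.002, 0.115, 0.993, -0.0]
ft_force: [0.6, 0.8, -2.9]
opening: 55.6
gripper_force: 30.0
```

```bash
python3 go.py 430 20 64 76.8
```

```text
[-0.041, -0.053, 0.022] [0.0, 0.05, -0.01] t 5.77 pos [429.3  21.5  64.5] F [ 0.6  0.8 -2.9] open 55.6 yaw 76.8
```

Emit:
{"api": "send_rows", "payload": {
  "motion": [
    {"linear": [0, 0, 0.03], "angular": [0, 0, 0], "hand": 50},
    {"linear": [0, 0, 0.06], "angular": [0, 0, 0], "hand": 50},
    {"linear": [0, 0, 0.06], "angular": [0, 0, 0], "hand": 50}
  ]
}}

```text
clock: 6.02
eef_pos: [429.6, 21.5, 63.5]
tool_rot: [0.002, 0.115, 0.993, -0.0]
ft_force: [-0.8, -0.7, 1.1]
opening: 56.2
gripper_force: 30.0
```

```bash
python3 go.py 430 20 64 76.8
```

```text
[-0.027, -0.053, -0.019] [-0.0, 0.05, -0.01] t 6.02 pos [429.6  21.5  63.5] F [-0.8 -0.7  1.1] open 56.2 yaw 76.8
```

Contact with the bench: Fz went from -4 to +1. Releasing and rising.

Emit:
{"api": "send_rows", "payload": {
  "motion": [
    {"linear": [0, 0, 0], "angular": [0, 0, 0], "hand": 60},
    {"linear": [0, 0, 0], "angular": [0, 0, 0], "hand": 78},
    {"linear": [0, 0, 0], "angular": [0, 0, 0], "hand": 78},
    {"linear": [0, 0, 0], "angular": [0, 0, 0], "hand": 78},
    {"linear": [0, 0, -1], "angular": [0, 0, 0], "hand": 78},
    {"linear": [0, 0, -2.2], "angular": [0, 0, 0], "hand": 78},
    {"linear": [0, 0, -3.4], "angular": [0, 0, 0], "hand": 78},
    {"linear": [0, 0, -4.2], "angular": [0, 0, 0], "hand": 78},
    {"linear": [0, 0, -4.2], "angular": [0, 0, 0], "hand": 78}
  ]
}}

```text
clock: 6.77
eef_pos: [432.1, 20.9, 173.0]
tool_rot: [0.007, 0.115, 0.993, -0.001]
ft_force: [0.9, -0.6, 0.7]
opening: 77.6
gripper_force: 0.0
```

```bash
python3 go.py 430 21 168 -13.2
python3 - <<'E'
from h import *
t=capture("top");s=capture("scene")
for n,im in(("top",t),("scene",s)):
    print(n,lid(n,im,(430,21),90,hw=18))
E
```

```text
[0.086, -0.016, 0.199] [0.12, 0.12, 17.99] t 6.77 pos [432.1  20.9 173. ] F [ 0.9 -0.6  0.7] open 77.6 yaw 76.8
top None
scene (array([429.1,  23.5]), 54.4, 36.8, 76.6, [325.3, 216.5])
```

The scene view shows it standing on the bench at (429,23), yaw 76.6°, lid size right. Turning the tool by 90°.

Emit:
{"api": "send_rows", "payload": {
  "motion": [
    {"linear": [0, 0, 0], "angular": [0, 0, 18], "hand": 70},
    {"linear": [0, 0, 0], "angular": [0, 0, 18], "hand": 70},
    {"linear": [0, 0, 0], "angular": [0, 0, 18], "hand": 70},
    {"linear": [0, 0, 0], "angular": [0, 0, 18], "hand": 70},
    {"linear": [0, 0, 0], "angular": [0, 0, 18], "hand": 70},
    {"linear": [0, 0, 0], "angular": [0, 0, 18], "hand": 70},
    {"linear": [0, 0, 0], "angular": [0, 0, 18], "hand": 70},
    {"linear": [0, 0, 0], "angular": [0, 0, 18], "hand": 70},
    {"linear": [0, 0, 0], "angular": [0, 0, 18], "hand": 70},
    {"linear": [0, 0, 0], "angular": [0, 0, 18], "hand": 70},
    {"linear": [0, 0, 0], "angular": [0, 0, 18], "hand": 70},
    {"linear": [0, 0, 0], "angular": [0, 0, 18], "hand": 70}
  ]
}}

```text
clock: 7.87
eef_pos: [427.6, 21.9, 165.9]
tool_rot: [0.0, 0.764, 0.646, 0.0]
ft_force: [-0.3, -0.8, -0.3]
opening: 70.3
gripper_force: 0.0
```

```bash
python3 go.py 429.6 22 120 -13.2
python3 - <<'E'
from h import *
t=capture("top");s=capture("scene")
for n,im in(("top",t),("scene",s)):
    print(n,lid(n,im,(430,21),90,hw=18))
E
```

```text
[0.017, 0.078, 1.835] [0.0, -0.0, 0.73] t 7.87 pos [427.6  21.9 165.9] F [-0.3 -0.8 -0.3] open 70.3 yaw -9.5
top None
scene (array([433.9,  28.6]), 68.7, 47.2, 77.4, [325.2, 218.2])
```

Emit:
{"api": "send_rows", "payload": {
  "motion": [
    {"linear": [0, 0.08, 0.8], "angular": [0, 0, 0.73], "hand": 70},
    {"linear": [0, 0.08, 1.6], "angular": [0, 0, 0.73], "hand": 70},
    {"linear": [0, 0.08, 1.8], "angular": [0, 0, 0.73], "hand": 70},
    {"linear": [0, 0.08, 1.8], "angular": [0, 0, 0.73], "hand": 70},
    {"linear": [0, 0.08, 1.8], "angular": [0, 0, 0.73], "hand": 70}
  ]
}}

```text
clock: 8.38
eef_pos: [430.8, 21.3, 122.9]
tool_rot: [0.001, 0.781, 0.624, 0.001]
ft_force: [0.3, -0.1, 0.7]
opening: 70.2
gripper_force: 0.0
```

```bash
python3 go.py 429.6 22 64 -13.2
```

```text
[0.017, -0.058, 2.356] [0.03, 0.0, 0.09] t 8.38 pos [430.8  21.3 122.9] F [ 0.3 -0.1  0.7] open 70.2 yaw -12.7
```

Emit:
{"api": "send_rows", "payload": {
  "motion": [
    {"linear": [0, -0.05, 0.8], "angular": [0, 0, 0.09], "hand": 70},
    {"linear": [0, -0.05, 1.6], "angular": [0, 0, 0.09], "hand": 70},
    {"linear": [0, -0.05, 2.3], "angular": [0, 0, 0.09], "hand": 70},
    {"linear": [0, -0.05, 2.35], "angular": [0, 0, 0.09], "hand": 70},
    {"linear": [0, -0.05, 2.35], "angular": [0, 0, 0.09], "hand": 70},
    {"linear": [0, -0.05, 2.35], "angular": [0, 0, 0.09], "hand": 70}
  ]
}}

```text
clock: 8.88
eef_pos: [431.3, 21.2, 65.9]
tool_rot: [0.003, 0.784, 0.621, 0.002]
ft_force: [0.1, -0.8, -0.2]
opening: 69.9
gripper_force: 0.0
```

```bash
python3 go.py 429.6 22 64 -13.2
```

```text
[0.015, -0.075, 0.074] [0.08, -0.0, -0.01] t 8.88 pos [431.3  21.2  65.9] F [ 0.1 -0.8 -0.2] open 69.9 yaw -13.3
```

Emit:
{"api": "send_rows", "payload": {
  "motion": [
    {"linear": [0, -0.06, 0.04], "angular": [0.05, 0, 0], "hand": 50},
    {"linear": [0, -0.06, 0.04], "angular": [0.05, 0, 0], "hand": 44},
    {"linear": [0, -0.06, 0.04], "angular": [0.05, 0, 0], "hand": 41},
    {"linear": [0, -0.06, 0.04], "angular": [0.05, 0, 0], "hand": 39},
    {"linear": [0, -0.06, 0.04], "angular": [0.05, 0, 0], "hand": 33},
    {"linear": [0, -0.06, 0.04], "angular": [0.05, 0, 0], "hand": 33},
    {"linear": [0, -0.06, 0.04], "angular": [0.05, 0, 0], "hand": 33}
  ]
}}

```text
clock: 9.47
eef_pos: [428.6, 21.8, 63.6]
tool_rot: [-0.0, 0.784, 0.621, -0.0]
ft_force: [-2.6, 0.3, 3.2]
opening: 37.7
gripper_force: 30.0
```

```bash
python3 go.py 429.6 22 230 -13.2
```

```text
[0.016, 0.034, -6.657] [-0.0, -0.0, -0.02] t 9.47 pos [428.6  21.8  63.6] F [-2.6  0.3  3.2] open 37.7 yaw -13.3
```

Emit:
{"api": "send_rows", "payload": {
  "motion": [
    {"linear": [0, 0, -0.4], "angular": [0, 0, 0], "hand": 33},
    {"linear": [0, 0, -1.1], "angular": [0, 0, 0], "hand": 33},
    {"linear": [0, 0, -2.2], "angular": [0, 0, 0], "hand": 33},
    {"linear": [0, 0, -3.3], "angular": [0, 0, 0], "hand": 33},
    {"linear": [0, 0, -4.4], "angular": [0, 0, 0], "hand": 33},
    {"linear": [0, 0, -5.5], "angular": [0, 0, 0], "hand": 33},
    {"linear": [0, 0, -6.6], "angular": [0, 0, 0], "hand": 33},
    {"linear": [0, 0, -7.6], "angular": [0, 0, 0], "hand": 33},
    {"linear": [0, 0, -8.2], "angular": [0, 0, 0], "hand": 33},
    {"linear": [0, 0, -8.2], "angular": [0, 0, 0], "hand": 33}
  ]
}}

```text
clock: 10.3
eef_pos: [430.4, 21.4, 272.4]
tool_rot: [0.003, 0.784, 0.621, 0.002]
ft_force: [0.9, 0.2, -3.3]
opening: 37.7
gripper_force: 30.0
```

```bash
python3 go.py 616.1 85.6 270 -13.2
```

```text
[4.205, 6.637, 0.146] [0.08, -0.0, -0.02] t 10.3 pos [430.4  21.4 272.4] F [ 0.9  0.2 -3.3] open 37.7 yaw -13.3
```

Emit:
{"api": "send_rows", "payload": {
  "motion": [
    {"linear": [0.5, 0.7, 0], "angular": [0, 0, 0], "hand": 33},
    {"linear": [1.2, 1.9, 0], "angular": [0, 0, 0], "hand": 33},
    {"linear": [2.0, 3.1, 0], "angular": [0, 0, 0], "hand": 33},
    {"linear": [2.8, 4.3, 0], "angular": [0, 0, 0], "hand": 33},
    {"linear": [3.5, 5.5, 0], "angular": [0, 0, 0], "hand": 33},
    {"linear": [4.0, 6.3, 0], "angular": [0, 0, 0], "hand": 33},
    {"linear": [4.2, 6.65, 0], "angular": [0, 0, 0], "hand": 33},
    {"linear": [4.2, 6.65, 0], "angular": [0, 0, 0], "hand": 33},
    {"linear": [4.2, 6.65, 0], "angular": [0, 0, 0], "hand": 33},
    {"linear": [4.2, 6.65, 0], "angular": [0, 0, 0], "hand": 33}
  ]
}}

```text
clock: 11.13
eef_pos: [613.5, 85.6, 267.3]
tool_rot: [-0.001, 0.784, 0.621, -0.001]
ft_force: [0.6, 0.2, -2.5]
opening: 37.6
gripper_force: 30.0
```

```bash
python3 go.py 616.1 85.6 270 -13.2
python3 - <<'E'
from h import *
s=capture("scene");t=capture("top")
a=up(s,230,150,350,310,4)[:,:,::-1];b=up(t,170,130,270,210,4)[:,:,::-1]
c=np.zeros((600,800,3),np.uint8);a=cv2.resize(a,(390,520));c[:520,:390]=a;c[:320,400:800]=b
cv2.imwrite("pics/hover.png",c)
E
```

```text
[0.023, 0.1, -0.109] [-0.03, 0.01, -0.02] t 11.13 pos [613.5  85.6 267.3] F [ 0.6  0.2 -2.5] open 37.6 yaw -13.3
```

View pics/hover.png

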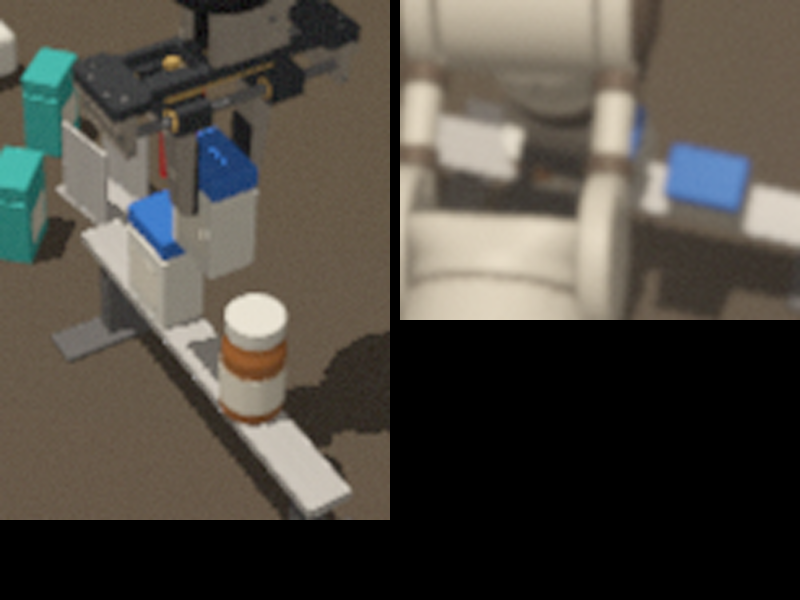

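Hover view: the canister is upright above the gap, the twin is left of it (crop 165,225) and the jar right (253,330), with clearance on both sides. The arm mostly hides the top view. Descending in the gap, about 8 mm off the twin.

Emit:
{"api": "send_rows", "payload": {
  "motion": [
    {"linear": [-0.04, 0.08, 0], "angular": [0, 0, 0], "hand": 33},
    {"linear": [-0.04, 0.08, 0.5], "angular": [0, 0, 0], "hand": 33},
    {"linear": [-0.04, 0.08, 1.0], "angular": [0, 0, 0], "hand": 33},
    {"linear": [-0.04, 0.08, 1.5], "angular": [0, 0, 0], "hand": 33},
    {"linear": [-0.04, 0.08, 2.0], "angular": [0, 0, 0], "hand": 33},
    {"linear": [-0.04, 0.08, 2.5], "angular": [0, 0, 0], "hand": 33},
    {"linear": [-0.04, 0.08, 3.0], "angular": [0, 0, 0], "hand": 33},
    {"linear": [-0.04, 0.08, 3.4], "angular": [0, 0, 0], "hand": 33},
    {"linear": [-0.04, 0.08, 3.6], "angular": [0, 0, 0], "hand": 33},
    {"linear": [-0.04, 0.08, 3.6], "angular": [0, 0, 0], "hand": 33},
    {"linear": [-0.04, 0.08, 3.6], "angular": [0, 0, 0], "hand": 33},
    {"linear": [-0.04, 0.08, 3.6], "angular": [0, 0, 0], "hand": 33}
  ]
}}

```text
clock: 12.23
eef_pos: [617.0, 84.3, 179.4]
tool_rot: [0.001, 0.784, 0.621, 0.001]
ft_force: [0.2, 0.4, -2.4]
opening: 38.0
gripper_force: 30.0
```

```bash
python3 go.py 615.5 80 168 -13.2
python3 - <<'E'
from h import *
s=capture("scene");t=capture("top")
a=up(s,245,170,345,290,5)[:,:,::-1];b=up(t,215,150,275,210,5)[:,:,::-1]
c=np.zeros((600,800,3),np.uint8);c[:,:500]=a;c[:300,500:800]=b
cv2.imwrite("pics/low.png",c)
E
```

```text
[-0.182, -0.02, 0.455] [0.02, -0.0, -0.02] t 12.23 pos [617.   84.3 179.4] F [ 0.2  0.4 -2.4] open 38.0 yaw -13.3
```

View pics/low.png

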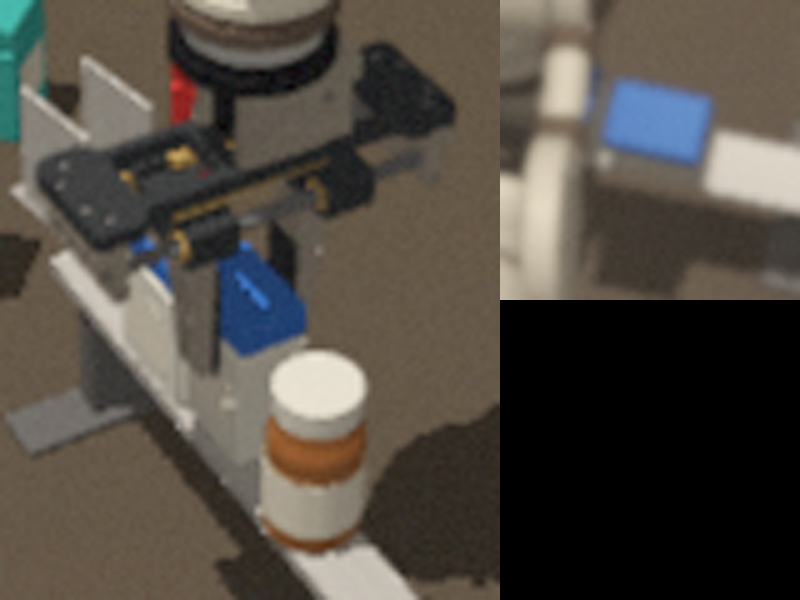

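The canister is upright in the gap. In the top crop, the gap between the canister's blue edge (590,95) and the twin's (608,100) is about 8 mm, which agrees with the arm's pose. Lowering and closing most of it.

Emit:
{"api": "send_rows", "payload": {
  "motion": [
    {"linear": [0, 0, 0.1], "angular": [0, 0, 0], "hand": 33},
    {"linear": [-0.05, 0, 0.2], "angular": [0, 0, 0], "hand": 33},
    {"linear": [-0.1, 0, 0.3], "angular": [0, 0, 0], "hand": 33},
    {"linear": [-0.15, 0, 0.4], "angular": [0, 0, 0], "hand": 33},
    {"linear": [-0.2, 0, 0.45], "angular": [0, 0, 0], "hand": 33},
    {"linear": [-0.2, 0, 0.45], "angular": [0, 0, 0], "hand": 33},
    {"linear": [-0.2, 0, 0.45], "angular": [0, 0, 0], "hand": 33},
    {"linear": [-0.2, 0, 0.45], "angular": [0, 0, 0], "hand": 33}
  ]
}}

```text
clock: 13.0
eef_pos: [615.3, 79.4, 167.3]
tool_rot: [0.0, 0.784, 0.621, 0.0]
ft_force: [-0.1, 0.6, -3.5]
opening: 38.0
gripper_force: 30.0
```

```bash
cat > gap.py <<'E'
from h import *
# ratio of blue along lines parallel to the ledge in the top view, coordinate along d relative to twin centre, metric at z=190
t=np.mean([capture("top").astype(float) for _ in range(3)],0).astype(np.float32)
a=np.radians(76.8);d=np.array([np.cos(a),np.sin(a)]);Y=np.array([d[1],-d[0]])
tw=np.array([601.,23.2])
S=np.arange(-40,60,1.)
for o in(-14,-7,0,7,14):
    X=np.c_[tw+S[:,None]*d+o*Y,np.full(len(S),190.)];p=proj("top",X).astype(np.float32)
    v=cv2.remap(t,p[:,:1],p[:,1:],cv2.INTER_CUBIC)[:,0]
    b=v[:,2]-v[:,0]   # blue minus red
    print(o,' '.join(f'{int(x)}' for x in b[::2]))
E
python3 gap.py; for i in 1 2; do python3 go.py 615.5 80 168 -13.2;done
```

```text
-14 -21 -21 -21 -19 -5 20 54 82 92 97 98 98 98 98 98 98 98 98 99 98 98 98 98 98 98 98 98 97 97 99 99 97 88 72 48 14 -12 -23 -31 -33 -34 -34 -35 -35 -35 -34 -33 -31 -29 -25
-7 -20 -20 -20 -17 -6 23 58 82 96 99 99 99 100 100 100 100 100 100 99 98 99 100 100 100 100 100 99 100 100 100 100 98 94 80 55 28 3 -15 -24 -30 -31 -32 -33 -33 -32 -32 -32 -31 -31 -28
0 -21 -20 -19 -16 -3 21 57 84 94 98 98 99 99 99 100 99 99 100 100 99 99 98 99 100 99 100 100 99 100 100 99 97 91 81 62 40 23 5 -13 -25 -30 -32 -32 -32 -32 -32 -32 -31 -31 -30
7 -27 -27 -25 -20 -4 25 56 81 95 97 99 99 98 98 98 98 99 99 99 99 99 99 99 99 99 98 99 100 99 99 100 99 95 84 66 47 25 5 -11 -24 -30 -31 -31 -32 -32 -32 -32 -32 -32 -30
14 -28 -28 -27 -23 -11 13 47 74 88 96 96 95 94 93 92 95 96 96 95 94 94 95 96 95 95 94 93 94 95 95 95 92 84 73 53 33 21 6 -9 -22 -29 -32 -32 -32 -32 -32 -32 -32 -32 -31
[0.02, 0.002, -0.026] [0.0, -0.0, -0.02] t 13.15 pos [615.3  79.5 167.3] F [ 0.8  0.1 -3.2] open 37.9 yaw -13.3
[0.02, 0.002, -0.026] [0.0, -0.0, -0.02] t 13.15 pos [615.3  79.5 167.3] F [ 0.8  0.1 -3.2] open 37.9 yaw -13.3
```

```bash
cat > gap2.py <<'E'
import sys
from h import *
# scene view: blue->white boundary on the +y narrow face, twin at start vs canister now, along d at lid-top plane
zc=float(sys.argv[1])
ref=cv2.imread("pics/scene0.png")[:,:,::-1].astype(np.float32)
now=np.mean([capture("scene").astype(float) for _ in range(3)],0).astype(np.float32)
a=np.radians(76.8);d=np.array([np.cos(a),np.sin(a)]);Y=np.array([d[1],-d[0]]);tw=np.array([601.5,23.3])
def edge(im,z,o,S):
    p=proj("scene",np.c_[tw+S[:,None]*d+o*Y,np.full(len(S),z)]).astype(np.float32)
    v=cv2.remap(im,p[:,:1],p[:,1:],cv2.INTER_CUBIC)[:,0]; b=v[:,2]/(v[:,0]+1)
    i=np.nonzero(b>1.6)[0]
    return (S[i[-1]],b.max().round(1)) if len(i) else None
for o in(-15,-11,-7,-3,1): print(o,edge(ref,190,o,np.arange(0,62,.25)),edge(now,zc,o,np.arange(56,122,.25)))
E
python3 gap2.py 193.8
```

```text
-15 (np.float64(31.0), np.float32(3.3)) (np.float64(88.0), np.float32(3.2))
-11 (np.float64(37.25), np.float32(4.1)) (np.float64(93.0), np.float32(3.7))
-7 (np.float64(40.5), np.float32(3.7)) (np.float64(98.25), np.float32(3.5))
-3 (np.float64(41.75), np.float32(4.5)) (np.float64(99.25), np.float32(3.9))
1 (np.float64(41.75), np.float32(3.3)) (np.float64(100.25), np.float32(4.2))
```

Emit:
{"api": "send_rows", "payload": {
  "motion": [
    {"linear": [-0.03, 0, 0.02], "angular": [0, 0, 0], "hand": 33},
    {"linear": [-0.06, 0, 0.04], "angular": [0, 0, 0], "hand": 33},
    {"linear": [-0.06, 0, 0.05], "angular": [0, 0, 0], "hand": 33},
    {"linear": [-0.06, 0, 0.05], "angular": [0, 0, 0], "hand": 33},
    {"linear": [-0.06, 0, 0.05], "angular": [0, 0, 0], "hand": 33}
  ]
}}

```text
clock: 13.72
eef_pos: [614.8, 78.0, 165.9]
tool_rot: [-0.0, 0.784, 0.621, -0.0]
ft_force: [0.2, 0.2, -2.9]
opening: 37.6
gripper_force: 30.0
```

```bash
cat > chk.py <<'E'
from h import *
# twin's far (-y) lid edge in the top view + mean force
a=np.radians(76.8);d=np.array([np.cos(a),np.sin(a)]);Y=np.array([d[1],-d[0]]);tw=np.array([601.,23.2]);S=np.arange(-42,-10,.1)
def far(t):
    r=[]
    for o in(-10,-5,0,5,10):
        p=proj("top",np.c_[tw+S[:,None]*d+o*Y,np.full(len(S),190.)]).astype(np.float32)
        v=cv2.remap(t.astype(np.float32),p[:,:1],p[:,1:],cv2.INTER_CUBIC)[:,0];b=v[:,2]-v[:,0]
        r.append(S[np.argmax(b>38)])
    return np.mean(r)
F=[];E=[];P=[]
for _ in range(6): E.append(far(capture("top")));s=state();F.append(s['ft_force']);P.append(s['eef_pos'])
print('ref',round(far(cv2.imread("pics/top0.png")[:,:,::-1]),2),'now',round(np.mean(E),2),'F.d',round(float(np.mean(F,0)[:2]@d),2),np.mean(F,0).round(2),'pos',np.mean(P,0).round(1),'s',((np.mean(P,0)[:2]-[601.5,21.6])@d).round(2),'perp',((np.mean(P,0)[:2]-[601.5,21.6])@Y).round(2))
E
python3 chk.py; python3 gap2.py 192.5
```

```text
ref -29.26 now -29.12 F.d -0.09 [ 0.   -0.09 -2.83] pos [614.9  78.  165.9] s 57.98 perp 0.14
-15 (np.float64(31.0), np.float32(3.3)) (np.float64(85.0), np.float32(3.4))
-11 (np.float64(37.25), np.float32(4.1)) (np.float64(91.5), np.float32(3.5))
-7 (np.float64(40.5), np.float32(3.7)) (np.float64(96.5), np.float32(3.8))
-3 (np.float64(41.75), np.float32(4.5)) (np.float64(98.5), np.float32(3.7))
1 (np.float64(41.75), np.float32(3.3)) (np.float64(98.75), np.float32(3.8))
```

Emit:
{"api": "send_rows", "payload": {
  "motion": [
    {"linear": [-0.02, 0, 0.01], "angular": [0, 0, 0], "hand": 33},
    {"linear": [-0.03, 0, 0.02], "angular": [0, 0, 0], "hand": 33},
    {"linear": [-0.03, 0, 0.03], "angular": [0, 0, 0], "hand": 33},
    {"linear": [-0.03, 0, 0.03], "angular": [0, 0, 0], "hand": 33}
  ]
}}

```text
clock: 14.5
eef_pos: [614.7, 77.2, 165.1]
tool_rot: [-0.0, 0.784, 0.621, -0.0]
ft_force: [-0.3, 0.6, -3.1]
opening: 37.7
gripper_force: 30.0
```

```bash
python3 chk.py; python3 gap2.py 191.7
```

```text
ref -29.26 now -29.11 F.d 0.24 [-0.14  0.28 -3.08] pos [614.7  77.3 165.1] s 57.23 perp 0.12
-15 (np.float64(31.0), np.float32(3.3)) (np.float64(85.5), np.float32(3.4))
-11 (np.float64(37.25), np.float32(4.1)) (np.float64(90.5), np.float32(3.7))
-7 (np.float64(40.5), np.float32(3.7)) (np.float64(95.75), np.float32(4.0))
-3 (np.float64(41.75), np.float32(4.5)) (np.float64(97.75), np.float32(3.9))
1 (np.float64(41.75), np.float32(3.3)) (np.float64(97.75), np.float32(3.8))
```

Emit:
{"api": "send_rows", "payload": {
  "motion": [
    {"linear": [-0.02, 0, 0], "angular": [0, 0, 0], "hand": 33},
    {"linear": [-0.02, 0, 0], "angular": [0, 0, 0], "hand": 33},
    {"linear": [-0.02, 0, 0], "angular": [0, 0, 0], "hand": 33}
  ]
}}

```text
clock: 15.2
eef_pos: [614.6, 76.8, 165.2]
tool_rot: [0.0, 0.784, 0.621, 0.0]
ft_force: [-0.2, -0.2, -3.6]
opening: 38.0
gripper_force: 30.0
```

```bash
python3 chk.py
```

```text
ref -29.26 now -29.1 F.d -0.01 [ 0.2  -0.06 -2.73] pos [614.6  76.8 165.2] s 56.72 perp 0.14
```

Emit:
{"api": "send_rows", "payload": {
  "motion": [
    {"linear": [-0.02, 0, 0], "angular": [0, 0, 0], "hand": 33},
    {"linear": [-0.02, 0, 0], "angular": [0, 0, 0], "hand": 33},
    {"linear": [-0.02, 0, 0], "angular": [0, 0, 0], "hand": 33}
  ]
}}

```text
clock: 15.75
eef_pos: [614.5, 76.3, 165.2]
tool_rot: [0.0, 0.784, 0.621, 0.0]
ft_force: [-0.2, 0.7, -2.4]
opening: 38.1
gripper_force: 30.0
```

```bash
python3 chk.py
```

```text
ref -29.26 now -29.11 F.d -0.17 [-0.15 -0.14 -2.61] pos [614.5  76.3 165.1] s 56.22 perp 0.13
```

Emit:
{"api": "send_rows", "payload": {
  "motion": [
    {"linear": [-0.02, 0, 0], "angular": [0, 0, 0], "hand": 33},
    {"linear": [-0.02, 0, 0], "angular": [0, 0, 0], "hand": 33},
    {"linear": [-0.02, 0, 0], "angular": [0, 0, 0], "hand": 33}
  ]
}}

```text
clock: 16.3
eef_pos: [614.5, 76.1, 165.2]
tool_rot: [-0.0, 0.784, 0.621, 0.0]
ft_force: [0.9, 2.0, -4.4]
opening: 38.3
gripper_force: 30.0
```

```bash
python3 chk.py; python3 gap2.py 191.7
```

```text
ref -29.26 now -29.18 F.d 2.18 [ 0.92  2.02 -3.39] pos [614.5  76.  165.2] s 55.96 perp 0.21
-15 (np.float64(31.0), np.float32(3.3)) (np.float64(82.75), np.float32(3.8))
-11 (np.float64(37.25), np.float32(4.1)) (np.float64(89.5), np.float32(3.9))
-7 (np.float64(40.5), np.float32(3.7)) (np.float64(94.5), np.float32(4.3))
-3 (np.float64(41.75), np.float32(4.5)) (np.float64(96.25), np.float32(4.2))
1 (np.float64(41.75), np.float32(3.3)) (np.float64(96.75), np.float32(3.4))
```

Touched the twin: F = 2.2 N along the ledge, with the twin unmoved to 0.1 mm. Backing off a hair and setting down.

Emit:
{"api": "send_rows", "payload": {
  "motion": [
    {"linear": [0.012, 0, 0.0], "angular": [0, 0, 0], "hand": 33},
    {"linear": [0.012, 0, 0.02], "angular": [0, 0, 0], "hand": 33},
    {"linear": [0.012, 0, 0.04], "angular": [0, 0, 0], "hand": 33},
    {"linear": [0.012, 0, 0.05], "angular": [0, 0, 0], "hand": 33},
    {"linear": [0.012, 0, 0.05], "angular": [0, 0, 0], "hand": 33}
  ]
}}

```text
clock: 17.17
eef_pos: [614.3, 76.0, 163.9]
tool_rot: [-0.0, 0.784, 0.621, -0.0]
ft_force: [0.3, 2.0, -2.5]
opening: 38.0
gripper_force: 30.0
```

```bash
python3 chk.py
```

```text
ref -29.26 now -29.19 F.d 1.01 [ 0.23  0.98 -2.34] pos [614.4  76.  163.9] s 55.93 perp 0.08
```

Emit:
{"api": "send_rows", "payload": {
  "motion": [
    {"linear": [0.004, 0, 0.02], "angular": [0, 0, 0], "hand": 33},
    {"linear": [0.004, 0, 0.03], "angular": [0, 0, 0], "hand": 33},
    {"linear": [0.004, 0, 0.03], "angular": [0, 0, 0], "hand": 33}
  ]
}}

```text
clock: 17.72
eef_pos: [614.4, 76.0, 163.6]
tool_rot: [0.0, 0.784, 0.621, -0.0]
ft_force: [-2.1, 0.5, 1.4]
opening: 37.7
gripper_force: 30.0
```

```bash
python3 chk.py
```

```text
ref -29.26 now -29.21 F.d -0.52 [-2.19 -0.02  2.87] pos [614.5  76.1 163.6] s 55.98 perp 0.18
```

On the ledge: Fz went from -3 to +2.9. Releasing and rising.

Emit:
{"api": "send_rows", "payload": {
  "motion": [
    {"linear": [0, 0, 0], "angular": [0, 0, 0], "hand": 42},
    {"linear": [0, 0, 0], "angular": [0, 0, 0], "hand": 50},
    {"linear": [0, 0, 0], "angular": [0, 0, 0], "hand": 64},
    {"linear": [0, 0, 0], "angular": [0, 0, 0], "hand": 64},
    {"linear": [0, 0, 0], "angular": [0, 0, 0], "hand": 64},
    {"linear": [0, 0, -0.5], "angular": [0, 0, 0], "hand": 64},
    {"linear": [0, 0, -1.2], "angular": [0, 0, 0], "hand": 64},
    {"linear": [0, 0, -2.2], "angular": [0, 0, 0], "hand": 64},
    {"linear": [0, 0, -3.2], "angular": [0, 0, 0], "hand": 64},
    {"linear": [0, 0, -4.2], "angular": [0, 0, 0], "hand": 64},
    {"linear": [0, 0, -5.0], "angular": [0, 0, 0], "hand": 64}
  ]
}}

```text
clock: 18.93
eef_pos: [614.9, 76.2, 291.7]
tool_rot: [0.001, 0.784, 0.621, 0.001]
ft_force: [-0.2, -1.2, -1.1]
opening: 64.1
gripper_force: 0.0
```

```bash
python3 go.py 350 -60 300 -13.2
```

```text
[-7.738, -9.061, -0.367] [0.04, -0.01, -0.02] t 18.93 pos [614.9  76.2 291.7] F [-0.2 -1.2 -1.1] open 64.1 yaw -13.3
```

Emit:
{"api": "send_rows", "payload": {
  "motion": [
    {"linear": [-7.7, -9.1, -0.4], "angular": [0, 0, 0], "hand": 64},
    {"linear": [-7.7, -9.1, -0.4], "angular": [0, 0, 0], "hand": 64},
    {"linear": [-7.7, -9.1, -0.4], "angular": [0, 0, 0], "hand": 64},
    {"linear": [-7.7, -9.1, -0.4], "angular": [0, 0, 0], "hand": 64},
    {"linear": [-7.7, -9.1, -0.4], "angular": [0, 0, 0], "hand": 64},
    {"linear": [-7.7, -9.1, -0.4], "angular": [0, 0, 0], "hand": 64},
    {"linear": [-7.7, -9.1, -0.4], "angular": [0, 0, 0], "hand": 64},
    {"linear": [-7.7, -9.1, -0.4], "angular": [0, 0, 0], "hand": 64},
    {"linear": [-7.7, -9.1, -0.4], "angular": [0, 0, 0], "hand": 64},
    {"linear": [-7.7, -9.1, -0.4], "angular": [0, 0, 0], "hand": 64}
  ]
}}

```text
clock: 19.77
eef_pos: [349.4, -59.0, 299.1]
tool_rot: [0.001, 0.785, 0.62, 0.001]
ft_force: [-0.1, 0.7, -0.1]
opening: 64.0
gripper_force: 0.0
```

```bash
python3 - <<'E'
from h import *
s=capture("scene");t=capture("top")
a=up(s,245,180,345,280,4)[:,:,::-1];b=up(t,170,140,270,200,4)[:,:,::-1]
c=np.zeros((400,800,3),np.uint8);c[:,:400]=a;c[:240,400:]=b
cv2.imwrite("pics/final.png",c)
# combined lid rectangle: expect 112 x 38 at twin+28 d, yaw 76.8
print(lid("top",t,(608,50),190,hw=28,vmin=.7),lid("scene",s,(608,50),190,hw=30,vmin=.7))
E
python3 chk.py
```

```text
(array([607.1,  50.3]), 111.4, 38.6, 75.0, [236.8, 171.5]) (array([611.6,  50.1]), 114.3, 45.2, 75.4, [284.6, 224.3])
ref -29.26 now -29.29 F.d -0.06 [ 0.31 -0.14 -0.44] pos [349.4 -58.4 298. ] s -135.45 perp -227.21
```

View pics/final.png

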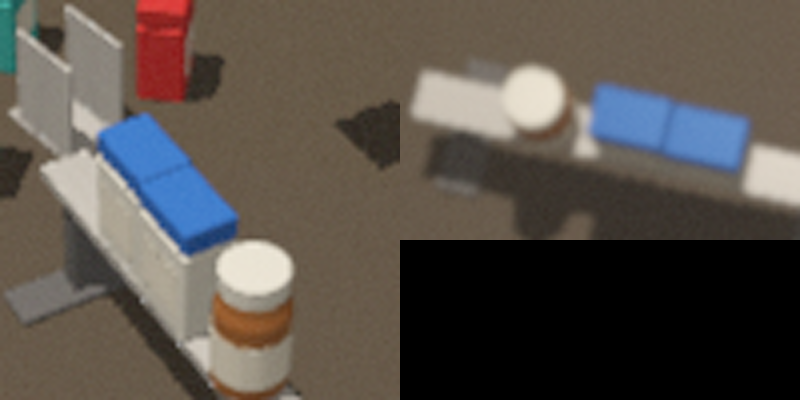

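The final view shows both lids butted, with only a seam line between them (top crop 668,125), and the jar clear. The combined rectangle is 111.4 mm long, but its yaw suggests a small step between the broad faces. Measuring that step.

```bash
cat > step.py <<'E'
from h import *
a=np.radians(76.8);d=np.array([np.cos(a),np.sin(a)]);Y=np.array([d[1],-d[0]]);tw=np.array([601.,23.2]);O=np.arange(-35,35,.1)
for n in("top","scene"):
    t=np.mean([capture(n).astype(float) for _ in range(4)],0).astype(np.float32)
    r0=cv2.imread(f"pics/{n}0.png")[:,:,::-1].astype(np.float32)
    for name,im,ss in(("start",r0,(-20,-10,0,10,20)),("now",t,(-20,-10,0,10,20,36,46,56,66,76))):
        out=[]
        for s in ss:
            p=proj(n,np.c_[tw+s*d+O[:,None]*Y,np.full(len(O),190.)]).astype(np.float32)
            v=cv2.remap(im,p[:,:1],p[:,1:],cv2.INTER_CUBIC)[:,0];b=v[:,2]-v[:,0];i=np.nonzero(b>45)[0]
            out.append((s,round(float(O[i[0]]),1),round(float(O[i[-1]]),1)))
        print(n,name,out)
E
python3 step.py
```

```text
top start [(-20, -20.6, 19.0), (-10, -20.7, 19.1), (0, -20.8, 19.3), (10, -20.8, 19.0), (20, -20.2, 18.9)]
top now [(-20, -20.5, 19.1), (-10, -20.6, 19.1), (0, -20.7, 19.3), (10, -20.7, 19.0), (20, -20.6, 19.0), (36, -18.7, 20.8), (46, -18.8, 21.1), (56, -19.0, 20.9), (66, -18.7, 20.7), (76, -17.8, 21.0)]
scene start [(-20, -19.0, 21.7), (-10, -18.5, 26.2), (0, -18.6, 26.3), (10, -18.6, 25.6), (20, -18.9, 25.5)]
scene now [(-20, -19.0, 21.2), (-10, -18.5, 25.7), (0, -18.5, 26.5), (10, -18.6, 25.6), (20, -18.9, 25.5), (36, -17.2, 26.1), (46, -16.9, 27.8), (56, -16.5, 27.2), (66, -16.7, 28.1), (76, -17.1, 27.6)]
```

There is a 1.8 mm step between the broad faces in both views; the yaw is good and the twin is unmoved. I'll mend it: regrasp, lift slightly, shift 1.8 mm and reseat.

```bash
python3 go.py 614.4 76.0 285 -13.2
```

```text
[7.692, 9.1, 0.528] [0.0, 0.0, -0.02] t 20.57 pos [348.8 -58.9 298.2] F [ 0.3 -0.5 -1. ] open 64.2 yaw -13.3
```

Emit:
{"api": "send_rows", "payload": {
  "motion": [
    {"linear": [7.7, 9.1, 0.5], "angular": [0, 0, 0], "hand": 64},
    {"linear": [7.7, 9.1, 0.5], "angular": [0, 0, 0], "hand": 64},
    {"linear": [7.7, 9.1, 0.5], "angular": [0, 0, 0], "hand": 64},
    {"linear": [7.7, 9.1, 0.5], "angular": [0, 0, 0], "hand": 64},
    {"linear": [7.7, 9.1, 0.5], "angular": [0, 0, 0], "hand": 64},
    {"linear": [7.7, 9.1, 0.5], "angular": [0, 0, 0], "hand": 64},
    {"linear": [7.7, 9.1, 0.5], "angular": [0, 0, 0], "hand": 64},
    {"linear": [7.7, 9.1, 0.5], "angular": [0, 0, 0], "hand": 64},
    {"linear": [7.7, 9.1, 0.5], "angular": [0, 0, 0], "hand": 64},
    {"linear": [7.7, 9.1, 0.5], "angular": [0, 0, 0], "hand": 64},
    {"linear": [7.7, 9.1, 0.5], "angular": [0, 0, 0], "hand": 64},
    {"linear": [7.7, 9.1, 0.5], "angular": [0, 0, 0], "hand": 64}
  ]
}}

```text
clock: 21.57
eef_pos: [613.7, 75.5, 286.9]
tool_rot: [0.001, 0.784, 0.62, 0.0]
ft_force: [0.6, 0.5, 0.1]
opening: 64.2
gripper_force: 0.0
```

```bash
python3 go.py 614.4 76.0 166 -13.2
```

```text
[0.027, 0.014, 4.834] [0.02, -0.0, -0.03] t 21.57 pos [613.7  75.5 286.9] F [0.6 0.5 0.1] open 64.2 yaw -13.3
```

Emit:
{"api": "send_rows", "payload": {
  "motion": [
    {"linear": [0.02, 0, 1.0], "angular": [0, 0, 0], "hand": 64},
    {"linear": [0.02, 0, 2.0], "angular": [0, 0, 0], "hand": 64},
    {"linear": [0.02, 0, 3.0], "angular": [0, 0, 0], "hand": 64},
    {"linear": [0.02, 0, 4.0], "angular": [0, 0, 0], "hand": 64},
    {"linear": [0.02, 0, 4.6], "angular": [0, 0, 0], "hand": 64},
    {"linear": [0.02, 0, 4.8], "angular": [0, 0, 0], "hand": 64},
    {"linear": [0.02, 0, 4.8], "angular": [0, 0, 0], "hand": 64},
    {"linear": [0.02, 0, 4.8], "angular": [0, 0, 0], "hand": 64},
    {"linear": [0.02, 0, 4.8], "angular": [0, 0, 0], "hand": 64}
  ]
}}

```text
clock: 22.32
eef_pos: [615.6, 76.4, 168.0]
tool_rot: [0.001, 0.784, 0.62, 0.001]
ft_force: [0.6, -0.2, -0.1]
opening: 63.9
gripper_force: 0.0
```

```bash
python3 chk.py; python3 go.py 614.4 76.0 165 -13.2
```

```text
ref -29.26 now -29.2 F.d -0.04 [ 0.13 -0.07  0.  ] pos [615.2  76.6 167. ] s 56.69 perp 0.83
[-0.031, -0.012, 0.05] [0.01, -0.0, -0.02] t 22.62 pos [614.9  76.7 166.3] F [ 0.5 -0.2 -0.2] open 63.7 yaw -13.3
```

Emit:
{"api": "send_rows", "payload": {
  "motion": [
    {"linear": [0, -0.02, 0], "angular": [0, 0, 0], "hand": 50},
    {"linear": [0, -0.02, 0], "angular": [0, 0, 0], "hand": 44},
    {"linear": [0, -0.02, 0], "angular": [0, 0, 0], "hand": 41},
    {"linear": [0, -0.02, 0], "angular": [0, 0, 0], "hand": 39},
    {"linear": [0, -0.02, 0], "angular": [0, 0, 0], "hand": 33},
    {"linear": [0, -0.02, 0], "angular": [0, 0, 0], "hand": 33},
    {"linear": [0, -0.02, 0], "angular": [0, 0, 0], "hand": 33}
  ]
}}

```text
clock: 23.2
eef_pos: [614.1, 76.8, 165.6]
tool_rot: [0.0, 0.784, 0.621, 0.0]
ft_force: [0.3, 0.4, 0.4]
opening: 38.0
gripper_force: 30.0
```

```bash
python3 chk.py
```

```text
ref -29.26 now -29.19 F.d 0.18 [ 0.79 -0.   -1.15] pos [614.1  76.8 165.6] s 56.62 perp -0.32
```

Emit:
{"api": "send_rows", "payload": {
  "motion": [
    {"linear": [0.02, 0, -0.06], "angular": [0, 0, 0], "hand": 33},
    {"linear": [0.04, 0, -0.12], "angular": [0, 0, 0], "hand": 33},
    {"linear": [0.04, -0.03, -0.12], "angular": [0, 0, 0], "hand": 33},
    {"linear": [0.04, -0.054, -0.12], "angular": [0, 0, 0], "hand": 33},
    {"linear": [0.04, -0.054, -0.12], "angular": [0, 0, 0], "hand": 33},
    {"linear": [0.04, -0.054, -0.08], "angular": [0, 0, 0], "hand": 33},
    {"linear": [0.04, -0.054, -0.08], "angular": [0, 0, 0], "hand": 33}
  ]
}}

```text
clock: 24.08
eef_pos: [612.8, 78.1, 167.3]
tool_rot: [-0.0, 0.784, 0.621, -0.0]
ft_force: [0.1, 0.0, -3.1]
opening: 37.7
gripper_force: 30.0
```

```bash
python3 chk.py
```

```text
ref -29.26 now -29.19 F.d 0.26 [-0.15  0.3  -2.88] pos [612.9  78.1 167.5] s 57.59 perp -1.77
```

Emit:
{"api": "send_rows", "payload": {
  "motion": [
    {"linear": [-0.02, 0, 0.02], "angular": [0, 0, 0], "hand": 33},
    {"linear": [-0.036, 0, 0.04], "angular": [0, 0, 0], "hand": 33},
    {"linear": [-0.036, 0, 0.04], "angular": [0, 0, 0], "hand": 33},
    {"linear": [-0.036, 0, 0.04], "angular": [0, 0, 0], "hand": 33}
  ]
}}

```text
clock: 24.72
eef_pos: [612.7, 77.2, 166.6]
tool_rot: [-0.0, 0.784, 0.621, -0.0]
ft_force: [0.1, 0.6, -3.1]
opening: 37.8
gripper_force: 30.0
```

```bash
python3 chk.py
```

```text
ref -29.26 now -29.22 F.d -0.22 [-0.25 -0.17 -2.74] pos [612.8  77.2 166.6] s 56.71 perp -1.72
```

Emit:
{"api": "send_rows", "payload": {
  "motion": [
    {"linear": [-0.012, 0, 0], "angular": [0, 0, 0], "hand": 33},
    {"linear": [-0.012, 0, 0], "angular": [0, 0, 0], "hand": 33},
    {"linear": [-0.012, 0, 0], "angular": [0, 0, 0], "hand": 33}
  ]
}}

```text
clock: 25.27
eef_pos: [612.7, 77.1, 166.7]
tool_rot: [-0.0, 0.784, 0.621, 0.0]
ft_force: [0.1, 2.0, -2.6]
opening: 38.1
gripper_force: 30.0
```

```bash
python3 chk.py
```

```text
ref -29.26 now -29.25 F.d 1.32 [ 0.04  1.35 -2.94] pos [612.7  77.1 166.7] s 56.6 perp -1.73
```

Contact again at 1.3 N. Setting down.

Emit:
{"api": "send_rows", "payload": {
  "motion": [
    {"linear": [0.006, 0, 0.02], "angular": [0, 0, 0], "hand": 33},
    {"linear": [0.006, 0, 0.04], "angular": [0, 0, 0], "hand": 33},
    {"linear": [0.006, 0, 0.055], "angular": [0, 0, 0], "hand": 33},
    {"linear": [0.006, 0, 0.055], "angular": [0, 0, 0], "hand": 33}
  ]
}}

```text
clock: 25.9
eef_pos: [612.9, 77.1, 165.6]
tool_rot: [0.0, 0.784, 0.621, 0.0]
ft_force: [0.1, 1.4, -0.9]
opening: 37.9
gripper_force: 30.0
```

```bash
python3 chk.py
```

```text
ref -29.26 now -29.23 F.d 1.15 [-0.08  1.2  -0.14] pos [612.9  77.1 165.6] s 56.61 perp -1.61
```

Emit:
{"api": "send_rows", "payload": {
  "motion": [
    {"linear": [0, 0, 0.01], "angular": [0, 0, 0], "hand": 33},
    {"linear": [0, 0, 0.01], "angular": [0, 0, 0], "hand": 42},
    {"linear": [0, 0, 0.01], "angular": [0, 0, 0], "hand": 50},
    {"linear": [0, 0, 0.01], "angular": [0, 0, 0], "hand": 64},
    {"linear": [0, 0, 0.01], "angular": [0, 0, 0], "hand": 64},
    {"linear": [0, 0, 0.01], "angular": [0, 0, 0], "hand": 64},
    {"linear": [0, 0, -0.5], "angular": [0, 0, 0], "hand": 64},
    {"linear": [0, 0, -1.4], "angular": [0, 0, 0], "hand": 64},
    {"linear": [0, 0, -2.6], "angular": [0, 0, 0], "hand": 64},
    {"linear": [0, 0, -3.8], "angular": [0, 0, 0], "hand": 64},
    {"linear": [0, 0, -5.0], "angular": [0, 0, 0], "hand": 64},
    {"linear": [0, 0, -5.0], "angular": [0, 0, 0], "hand": 64}
  ]
}}

```text
clock: 27.2
eef_pos: [615.8, 76.9, 299.5]
tool_rot: [0.005, 0.784, 0.621, 0.005]
ft_force: [1.1, -0.8, 1.6]
opening: 63.8
gripper_force: 0.0
```

Emit:
{"api": "send_rows", "payload": {
  "motion": [
    {"linear": [-7.7, -9.1, -0.4], "angular": [0, 0, 0], "hand": 64},
    {"linear": [-7.7, -9.1, -0.4], "angular": [0, 0, 0], "hand": 64},
    {"linear": [-7.7, -9.1, -0.4], "angular": [0, 0, 0], "hand": 64},
    {"linear": [-7.7, -9.1, -0.4], "angular": [0, 0, 0], "hand": 64},
    {"linear": [-7.7, -9.1, -0.4], "angular": [0, 0, 0], "hand": 64},
    {"linear": [-7.7, -9.1, -0.4], "angular": [0, 0, 0], "hand": 64},
    {"linear": [-7.7, -9.1, -0.4], "angular": [0, 0, 0], "hand": 64},
    {"linear": [-7.7, -9.1, -0.4], "angular": [0, 0, 0], "hand": 64},
    {"linear": [-7.7, -9.1, -0.4], "angular": [0, 0, 0], "hand": 64},
    {"linear": [-7.7, -9.1, -0.4], "angular": [0, 0, 0], "hand": 64}
  ]
}}

```text
clock: 28.03
eef_pos: [347.6, -58.1, 300.9]
tool_rot: [0.001, 0.785, 0.62, 0.001]
ft_force: [0.6, 0.2, 0.1]
opening: 63.8
gripper_force: 0.0
```

```bash
python3 chk.py; python3 step.py
python3 - <<'E'
from h import *
s=capture("scene");t=capture("top")
print(lid("top",t,(608,50),190,hw=28,vmin=.7))
a=up(s,200,140,350,290,4)[:,:,::-1];cv2.imwrite("pics/final2.png",a)
E
```

```text
ref -29.26 now -29.3 F.d -0.0 [-0.21  0.05 -0.02] pos [347.8 -57.5 300.3] s -134.97 perp -228.9
top start [(-20, -20.6, 19.0), (-10, -20.7, 19.1), (0, -20.8, 19.3), (10, -20.8, 19.0), (20, -20.2, 18.9)]
top now [(-20, -20.6, 19.1), (-10, -20.6, 19.1), (0, -20.7, 19.3), (10, -20.7, 19.0), (20, -20.6, 19.0), (36, -20.4, 19.4), (46, -20.3, 19.3), (56, -20.2, 19.3), (66, -20.3, 19.6), (76, -19.2, 19.3)]
scene start [(-20, -19.0, 21.7), (-10, -18.5, 26.2), (0, -18.6, 26.3), (10, -18.6, 25.6), (20, -18.9, 25.5)]
scene now [(-20, -19.0, 21.2), (-10, -18.5, 25.7), (0, -18.5, 26.6), (10, -18.6, 25.6), (20, -19.0, 25.5), (36, -18.2, 26.1), (46, -18.1, 25.6), (56, -18.3, 25.9), (66, -18.5, 26.3), (76, -18.6, 25.8)]
(array([606.6,  50.3]), 110.8, 37.9, 76.5, [236.8, 171.8])
```

View pics/final2.png

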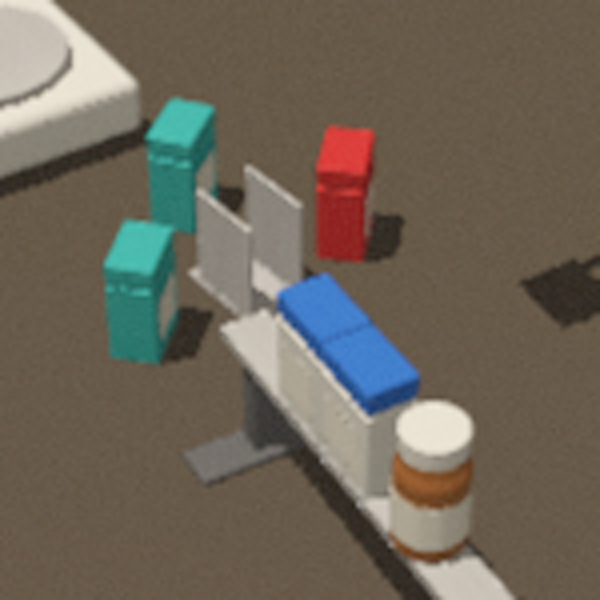

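The step is down to 0.3 mm, the combined length is 110.8 mm (flush), and the twin is unmoved. The picture shows the pair in line with its seam at (345,330), and the jar and look-alikes untouched. Handing in.

```bash
python3 -c "from bench import finish_job; print(finish_job())"
```

```text
the job is handed in; nothing more can be done
None
```

The job is handed in at about 29 s: the canister, regrasped on the open bench, stands upright on the ledge, flush against the unmoved twin, with their broad faces in line to about 0.3 mm.

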